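# Snap a fresh kraft-paper roll into the table holder

### The job

Put the fresh kraft-paper roll into the roll holder: centre it by feel between the two spring clips, press it straight down gently until both ends snap home into the clips, and let go. Then fold the tear bar over until it rests on the paper. Do not bend either clip further than the roll needs, do not force the holder, and leave the other craft things where they stand.

Things in the scene. Friction and masses are not known exactly. Their poses are not given: they have to be found in the camera images.
- roll: Fresh roll of brown kraft paper, banded shut, one rigid solid: paper 56 mm in diameter, 130 mm long, 0.2 to 0.34 kg, an orange hub with a pin on each end. Origin: its centre. Its y axis is the roll's long axis (either end may go either way; it may be turned about it at will). Starts lying in the wooden cradle, axis level.
- pin_a (a point): Tip of the roll's +y pin, 80.5 mm from the roll's centre (161 mm from tip to tip). Each orange hub is a collar 19 mm in diameter that ends 74 mm from the roll's centre, then a pin 12 mm in diameter whose end is chamfered 2.5 mm at 45 degrees.
- pin_b (a point): Tip of the roll's -y pin, the same.
- cradle: Low plywood cradle, fixed, 74 x 150 x 6 mm, with two rails 14 mm high, 40 mm apart, on which the roll lies with its axis 37 mm above the table. Origin at the middle of its underside; its y axis runs along the roll.
- holder: Grey roll holder, fixed. Origin on the table under the roll's home axis; z up, y along that axis, x towards the tear bar. Base plate 10 mm thick, x -50 to 115 mm, y -125 to 125 mm. A silver slide on it carries two upright spring-steel clips facing each other along y. The slide is clamped anywhere up to 10 mm either way along y: the pair's true middle is not measured; see or feel it.
- seat (a point): Where the roll's centre comes when home, 75 mm above the table (it settles 1 mm lower by play), were the slide clamped in its middle; truly up to 10 mm away along the holder's y. The clips there: strips 26 mm wide, 3 mm thick, inner faces 150 mm apart, each with a 14.5 mm square hole at this height for a pin. The roll needs 5 to 15 N down to go in; the push drops suddenly as each pin snaps in.
- between_flares (a point): Point 111 mm above the table over the seat point. From 86 to 109 mm above the table the clips flare outward, 19 mm each. With the roll's centre at this height its pins are down between the flares, free by about 10 mm either way from the true middle along y. Pushed sideways there a clip yields about 0.6 N per mm after 1 N; halfway between the two touches lies the middle.
- clip_left (a joint): Outward bend (rad) of the clip on the holder's +y side about its foot, 18 mm above the table; 0 at rest, springs back by itself. The pin must spread it by 5.5 mm, about 0.09 rad, to pass; a spring of some 1.3 N per mm at the hole. Beyond 0.12 rad it is bent for good.
- clip_right (a joint): The same for the clip on the holder's -y side.
- tear_bar (a joint): Angle (rad) of the toothed tear bar. 0: folded back, leaning 25 degrees from upright away from the roll, to the holder's +x; it grows as the bar swings up and over towards the roll and meets the paper of a roll that is home at about 1.19. The hinge is stiff: the bar stays where it is left and takes 1 to 2 N to move.
- bar_hinge (a point): Middle of the tear bar's hinge axis (parallel to the holder's y), 85 mm in x from the holder's middle, 30 mm above the table.
- bar_middle (a point): Middle of the tear bar's round cross bar: 8 mm in diameter, 136 mm long, parallel to the holder's y, 85 mm from the hinge on two red side arms 57 mm either side of the middle. Its axis is 107 mm above the table when folded back, 115 mm when upright, 92 mm when it rests on the roll.
- glue_stick: Bystander: yellow glue stick with a white foot, standing, 33 mm in diameter, 98 mm tall, loose. Origin under its foot.
- tape: Bystander: cream roll of masking tape lying flat, 90 mm outside, 19 mm tall, loose. Origin at the middle of its underside.
- pencil_pot: Bystander: blue pot with pens, standing, 72 mm in diameter, pot 95 mm and pens up to 166 mm tall, loose. Origin under its foot.
There are look-alikes about, which are no part of the job. What is shaped like the roll but pink is not meant.

How it is judged (in metres and radians):
On the way, in this order (a step that is already met when the one before it is completed fails the run):
1. the roll is snapped home between both clips, with the tear bar still folded back (z of roll in the frame of holder between 0.071 and 0.079 m and distance between roll and seat below 0.015 m and angle between the y axis of roll and the y axis of holder, either way round below 0.04 rad and value of joint each of clip_left, clip_right below 0.03 rad and value of joint tear_bar below 0.5 rad), for 0.2 s.
2. the tear bar is folded over onto the paper (value of joint tear_bar above 1.13 rad), for 0.2 s.
At the end, for the whole second after the job is handed in: The roll is home: axis 75 mm (+-4) above the table, within 0.04 rad of the holder's y, centre within 15 mm of the seat point, both clips sprung back (under 0.03 rad), roll at rest; the tear bar lies on the paper (1.13 to 1.30 rad); all released (z of roll in the frame of holder between 0.071 and 0.079 m and distance between roll and seat below 0.015 m and angle between the y axis of roll and the y axis of holder, either way round below 0.04 rad and value of joint each of clip_left, clip_right below 0.03 rad and value of joint tear_bar between 1.13 and 1.3 rad and linear speed of roll below 0.02 m/s); the robot touches nothing.
It fails at once if the clip on the +y side is bent outward beyond 0.12 rad (value of joint clip_left above 0.12 rad).
It fails at once if the clip on the -y side is bent outward beyond 0.12 rad (value of joint clip_right above 0.12 rad).
It fails at once if the roll is forced onto the holder with more than 40 N (contact force between roll and holder above 40 N).
It fails at once if the hand pushes on the holder or its bar with more than 20 N (contact force between the arm and holder above 20 N).
It fails at once if the glue stick, tape or pencil pot is shifted by more than 30 mm or knocked over (distance of any of glue_stick, tape, pencil_pot from where it was at the start of the episode above 0.03 m or angle between any of glue_stick, pencil_pot's own z axis and vertical above 0.4 rad).
It also fails if it takes over 59 s, if anything falls off the work surface, if the arm or the gripper's body presses on something with over 40 N, if the wrist force passes 120 N, or if a joint passes its speed limit or range.

### The arm

A 6-joint arm with a two-finger parallel gripper is mounted at the origin on the work surface. World frame = base frame: x ahead of the robot, y to its left, z up, the work surface at z = 0. Lengths are in mm, angles in rad, forces in N, time in s.
With the tool pointing down it reaches from about 350 to 975 mm from the base axis. Payload 7.1 kg.
Tool frame: the origin (TCP) lies at the very end of the fingers, on their centre line; the grasp point (between the pads) lies 19 mm behind it (ctrl.tcp_to_grasp is the distance from the TCP to the grasp point, in mm); z points along the fingers, x is the direction in which the jaws open and shut, and the axes are right-handed (so a half turn about z gives the same grasp; the last joint's range is limited). The gripper opens to 88 mm and grips with 3 to 60 N. Pads are 20 mm wide; open, the fingers measure 115 mm over their backs; the gripper's body (75 mm by 178 mm) begins 61 mm behind the grasp point.
Start: joints at [-1.133, 0.423, 1.63, -0, 1.089, -0.019], TCP at [275.688, -560.893, 222.675] pointing down, gripper open.
Joint ranges: [-3, 3], [-0.9, 2.11], [0.09, 2.58], [-1.31, 4.45], [0.11, 2.69], [-2.54, 2.54]. Speed limits (rad/s): [2.39, 2.39, 3.01, 3.14, 3.14, 3.14].

### API

Orientations are given as a rotation vector (axis times angle).
In Python, from workcell import get_obs, viewer, ctrl, masks_of gives the robot as it stands. The module is installed in compiled form; this text tells all that it offers.
- The arm moves only by the shell command python3 -m inch 'ROWS'. ROWS is JSON, a list of rows, each an object of numbers: "tx", "ty", "tz": the shift along the tool's x, y, z in cm; "ax", "ay", "az": the turn, a rotation vector about the tool's x, y, z in degrees; "jaw": the opening, from 0 (shut) to 1 (fully open). In form: [{"tx": .., "ty": .., "tz": .., "ax": .., "ay": .., "az": .., "jaw": ..}, ...]. A call has 1 to 12 rows; each row shifts and turns the commanded pose from where the row before left it, along the tool's axes as they then stand; what a row does not reach is not made up. A row lasts 1/8 s, in which the tool goes at most 62.5 mm and 10.7 degrees, less where a joint would pass 70% of its speed; a pose out of reach is approached as far as the arm can. A call is refused whole if a number of a shift passes 6.25 or a number of a turn 10.7, either way. A call with a gripper value outside its range is refused whole. The fingers move at their own pace and stop on an object; the grip force is fixed at half the most. Time passes only in rows, so rows that do not move let the fingers close. It gives the time, the measured TCP pose, the force and the opening at its end, in the units of the state.
- get_obs(): the state, without advancing time (a new reading comes with each control period).
- viewer.get_image(name): name is "scene" or "side" or "wrist"; returns (picture, depth): 400x640x3 uint8, red, green, blue; 400x640 float32, mm along the optical axis (not along the pixel's ray), 0 where there is no reading.
- viewer.get_calibration(name): a dict with "fx", "fy", "cx", "cy" (pixels), "rvec" (rotation vector, rad) and "tvec" (3), from world to camera coordinates, as OpenCV has them. Camera axes: x right, y down, z forward; pixel columns grow to the right and rows downward; lengths in mm; the calibration is good to about 2 mm. A picture is of the moment at which its call begins: read the wrist's pose just before it. get_calibration takes no time and is no camera call; for the wrist camera it gives the pose at the moment of the call.
- ctrl.close_job(): hands the job in, once; it reports no verdict.
Trained networks look in the newest picture that a camera, given by its name, has taken for a name from the list of things; names that differ only in an ending like _2 or _b are one class to them, and where a whole thing is asked for, a point or a joint stands for the part that bears it (a point fixed in the world has none). Each returns a list of dicts, best first, with "score" (0 to 1); they miss things now and then, are a little off and sometimes report something else, mostly with a low value. They report only what shows in the picture. A call takes as long as a camera call. They do not tell look-alikes from the thing itself.
- masks_of(camera, thing): "pixels" (400x640 bool, what is visible of it) and "location" ([column, row] in pixels, amid what is visible of it).
The state is a dict: "t": time; "qpos": joint angles; "qvel": joint speeds; "joint_torque": joint torques, N m; "ee_pos": TCP position; "orientation": TCP orientation; "ft_force": force on the tool from outside, world axes, zero at the start; "moment": the same for the moment, N m; "width": finger opening in mm.
Only numpy, scipy, OpenCV 4.12 (cv2) and the standard library are available. Lean on these libraries where they do the work, as an engineer would, in place of code of your own. Each camera call takes 0.05 s, during which the arm holds its last target. There are 200 camera calls.

## Working session

There is one attempt and no reset: what is moved stays moved. The work goes in short steps, Python scripts to look and compute and a shell command to move; the robot and the scene stay as the last step left them, time stands still between calls to the robot, and variables do not carry over. Pictures are saved under pics/ and viewed, about 8 in all and at most 12, crops included, and the job is handed in when it is done.

```bash
mkdir -p pics; cat > h.py <<'E'
import numpy as np, cv2
from workcell import get_obs, viewer, ctrl, masks_of
def cal(n):
    c=viewer.get_calibration(n); R=cv2.Rodrigues(np.array(c["rvec"],float))[0]; return c,R,np.array(c["tvec"],float)
def cloud(n,d):
    c,R,t=cal(n); v,u=np.mgrid[:400,:640]
    P=np.stack([(u-c["cx"])/c["fx"]*d,(v-c["cy"])/c["fy"]*d,d],-1)
    return (P-t)@R
def proj(n,p):
    c,R,t=cal(n); q=R@np.array(p,float)+t; return q[0]/q[2]*c["fx"]+c["cx"],q[1]/q[2]*c["fy"]+c["cy"]
def save(f,im): cv2.imwrite("pics/"+f,im[...,::-1])
E
python3 - <<'E'
from h import *
print(get_obs())
ims=[]
for n in("scene","side"):
    im,d=viewer.get_image(n); ims.append(im); W=cloud(n,d)
    for th in("roll","cradle","holder","tear_bar","clip_left","glue_stick","tape","pencil_pot"):
        for m in masks_of(n,th)[:3]:
            k=m["pixels"]&(d>0); p=W[k]
            print(n,th,round(m["score"],2),np.round(m["location"]),k.sum(),np.round(np.median(p,0)),np.round(np.percentile(p,2,0)),np.round(np.percentile(p,98,0)))
    np.save(n+"_d.npy",d); np.save(n+"_im.npy",im)
save("a.png",cv2.resize(ims[0],(800,500)));save("b.png",cv2.resize(ims[1],(800,500)))
E
```

```text
{'t': 0.0, 'qpos': array([-1.13300740e+00,  4.23844563e-01,  1.63069799e+00, -3.07153229e-05,
        1.08859590e+00, -1.90113813e-02]), 'qvel': array([-1.09135079e-03,  6.46324617e-04,  6.72836310e-05,  8.17473575e-04,
       -4.63506066e-04, -7.53354993e-04]), 'joint_torque': array([-1.48023231e-03, -5.44629729e+01, -2.73663390e+01,  6.43768511e-02,
        2.28561735e-02, -9.52545997e-05]), 'ee_pos': array([ 275.4443549 , -560.40267064,  221.89623507]), 'orientation': array([-2.66604400e+00,  1.66032024e+00,  2.05908432e-03]), 'ft_force': array([ 0.38717228, -0.04014883, -0.00679094]), 'moment': array([ 0.03430571,  0.00457045, -0.05611912]), 'width': 87.81383204949448}
scene roll 0.83 [339. 311.] 1583 [ 796. -277.   50.] [ 754. -328.   14.] [ 828. -202.   58.]
scene roll 0.81 [256. 286.] 1571 [ 605. -327.   57.] [ 534. -355.   15.] [ 663. -285.   67.]
scene roll 0.6 [162. 290.] 1526 [ 427. -439.   48.] [ 395. -497.   17.] [ 446. -362.   58.]
scene cradle 0.56 [257. 306.] 830 [ 616. -339.    7.] [ 533. -364.    0.] [ 671. -274.   29.]
scene cradle 0.39 [339. 198.] 2883 [572. 100. 
[... 1053 characters left out ...]
.93 [282. 254.] 4573 [550. 136.  11.] [488.   9.   5.] [645. 244. 117.]
side tear_bar 0.85 [257. 215.] 366 [642. 126. 113.] [623. -37.  -1.] [790. 187. 124.]
side tear_bar 0.68 [373. 190.] 321 [ 579. -291.    7.] [ 518. -353.    0.] [ 655. -266.   16.]
side tear_bar 0.48 [166. 287.] 2090 [624. 411.  83.] [607. 341.  -0.] [799. 438. 158.]
side clip_left 0.44 [276. 260.] 177 [535. 190.  54.] [522. 133.   9.] [601. 208. 109.]
side glue_stick 0.62 [292. 182.] 259 [ 749. -104.   53.] [ 741. -121.    6.] [767. -97.  99.]
side tape 0.97 [413. 235.] 500 [ 357. -144.   14.] [ 316. -189.   -1.] [ 399. -103.   21.]
side pencil_pot 0.93 [164. 288.] 1901 [622. 413.  84.] [607. 372.   3.] [669. 437. 154.]
```

View pics/a.png

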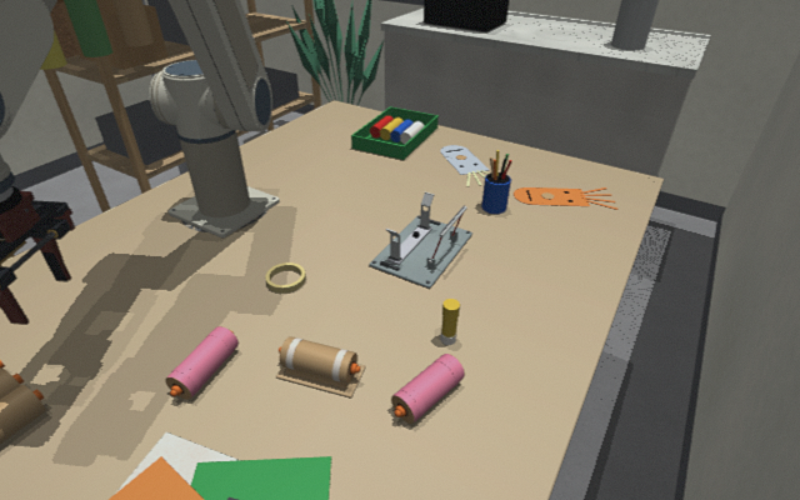

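View pics/b.png

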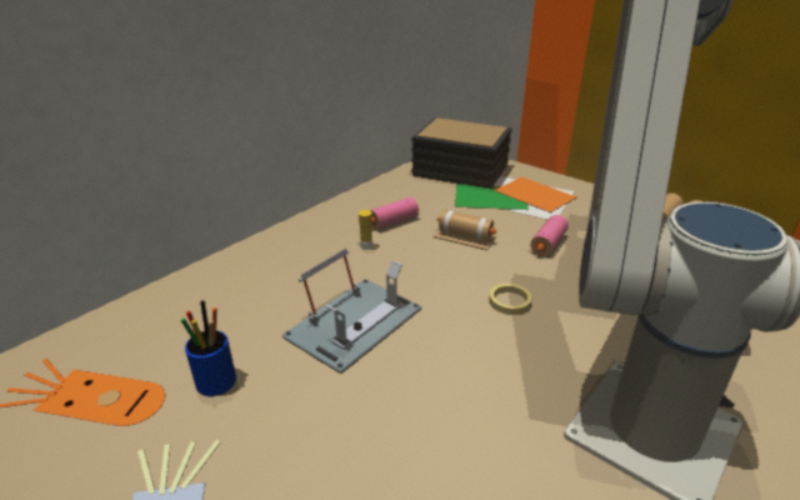

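The candidates are: the brown banded roll in the cradle at scene (256,286); pink rolls at (162,290) and (339,311); brown rolls at the far-left edge at about (10,310), not in a cradle. I choose the brown one in the cradle. The holder is at scene (338,198) with the bar on its +x side.

```bash
python3 - <<'E'
from h import *
from scipy.optimize import least_squares
HP=[];RP=[]
o=np.load("scene_im.npy")
save("c.png",np.hstack([cv2.resize(o[250:350,200:300],(400,400),interpolation=2),cv2.resize(o[120:240,280:400],(400,400),interpolation=2)]))
for n in("scene","side"):
    d=np.load(n+"_d.npy"); im=np.load(n+"_im.npy").astype(int); W=cloud(n,d)
    X,Y,Z=W[...,0],W[...,1],W[...,2]
    k=(d>0)&(X>460)&(X<690)&(Y>-50)&(Y<290)
    h=k&(Z>6.5)&(Z<16); HP.append(W[h])
    r=(d>0)&(X>510)&(X<690)&(Y>-380)&(Y<-260)&(Z>30)&(Z<75); RP.append(W[r])
    P=W[h][:,:2].astype(np.float32); print(n,"plate",len(P),cv2.minAreaRect(P))
    c=W[k&(Z>60)]; 
    print(" tall pts",[np.round(np.r_[q.mean(0),len(q)]) for q in (c[(c[:,0]<575)&(c[:,1]>115)],c[(c[:,0]<575)&(c[:,1]<115)],c[c[:,0]>600])])
    # roll cylinder fit
    Q=W[r]
    def f(p):
        a=np.array([np.cos(p[2]),np.sin(p[2]),0]); v=Q-[p[0],p[1],p[3]]; v=v-np.outer(v@a,a); return np.linalg.norm(v,axis=1)-28
    s=least_squares(f,[600,-320,.3,37],loss="soft_l1"); a=np.array([np.cos(s.x[2]),np.sin(s.x[2])])
    t=(Q[:,:2]-s.x[:2])@a; print(" roll",s.x,np.abs(s.fun).mean(),len(Q)); lo,hi=np.percentile(t,[.5,99.5]); print(" ends",lo,hi,"centre",s.x[:2]+a*(lo+hi)/2)
P=np.vstack(HP)[:,:2].astype(np.float32); print(cv2.minAreaRect(P))
# cradle red: low points
E
```

```text
scene plate 1902 ((571.1680297851562, 118.9544677734375), (166.0634307861328, 255.1272735595703), 1.747776985168457)
 tall pts [array([537., 194.,  91., 124.]), array([543.,  29.,  85.,  76.]), array([644., 116., 109., 150.])]
 roll [ 5.49220242e+02 -3.26681061e+02  2.53273226e-01  3.71894046e+01] 2.142467059732469 1495
 ends -25.913927716328356 122.66641023645116 centre [ 596.05315627 -314.55922835]
side plate 3089 ((568.7357177734375, 121.42080688476562), (166.78196716308594, 252.64511108398438), 1.2433202266693115)
 tall pts [array([533., 195.,  83.,  85.]), array([540.,  31.,  90., 173.]), array([641., 127., 108., 308.])]
 roll [ 3.29480862e+02 -3.83406250e+02  2.55653909e-01  3.63532299e+01] 2.921157449254844 642
 ends 194.4339712329531 346.38611164340983 centre [ 591.10207477 -315.02546727]
((569.430419921875, 119.36748504638672), (168.2686004638672, 256.60040283203125), 1.315294861793518)
```

View pics/c.png

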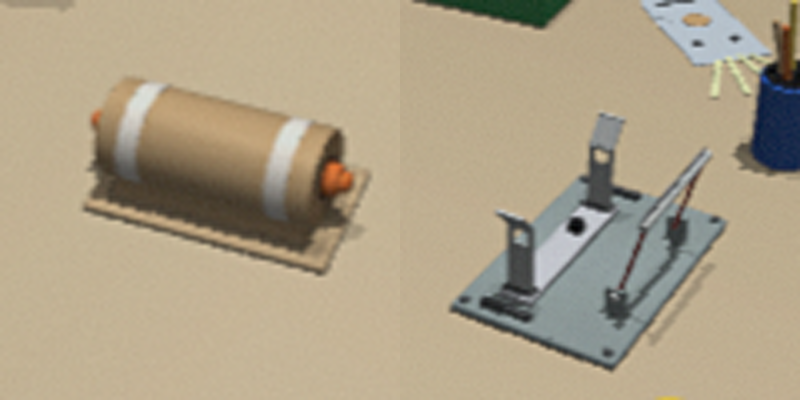

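The crop confirms it: a brown roll with white bands and orange hubs in the cradle, and the holder with the bar folded back. I'll rotate to align, then hover above the roll.

```bash
python3 -m inch '[{"az":5.8},{"az":5.8},{"tx":-1.57,"ty":-3.7,"tz":0.3},{"tx":-1.57,"ty":-3.7,"tz":0.3},{"tx":-1.57,"ty":-3.7,"tz":0.3},{"tx":-1.57,"ty":-3.7,"tz":0.3},{"tx":-1.57,"ty":-3.7,"tz":0.3},{"tx":-1.57,"ty":-3.7,"tz":0.3},{"tx":-1.57,"ty":-3.7,"tz":0.3},{"tx":-1.57,"ty":-3.7,"tz":0.3},{"tx":-1.57,"ty":-3.7,"tz":0.3},{"tx":-1.57,"ty":-3.7,"tz":0.3}]'
cat >> h.py <<'E'
from scipy.spatial.transform import Rotation as Ro
def goto(p,yaw=None):
    o=get_obs(); R=Ro.from_rotvec(o["orientation"]).as_matrix(); e=np.array(o["ee_pos"])
    th=np.degrees(np.arctan2(R[1,0],R[0,0])); print("tcp",np.round(e,1),"yaw",round(th,2),"toolz",np.round(R[:,2],3),"F",np.round(o["ft_force"],1),"w",round(o["width"],1),"t",round(o["t"],2))
    if p is not None: print(" shift cm (tool axes now)",np.round(R.T@(np.array(p)-e)/10,2))
    if yaw is not None:
        a=-((yaw-th+180)%360-180); print(" az",round(a,2)); t=np.radians(yaw); R2=np.array([[np.cos(t),np.sin(t),0],[np.sin(t),-np.cos(t),0],[0,0,-1]])
        if p is not None: print(" shift cm after turn",np.round(R2.T@(np.array(p)-e)/10,2))
E
python3 - <<'E'
from h import *
from scipy.optimize import least_squares
im,d=viewer.get_image("wrist"); W=cloud("wrist",d); save("d.png",im)
X,Y,Z=W[...,0],W[...,1],W[...,2]
Q=W[(d>0)&(X>490)&(X<710)&(Y>-400)&(Y<-240)&(Z>42)&(Z<75)]
f=lambda p:np.linalg.norm((lambda v,a:v-np.outer(v@a,a))(Q-[p[0],p[1],p[3]],np.array([np.cos(p[2]),np.sin(p[2]),0])),axis=1)-28
s=least_squares(f,[594,-315,.25,37],loss="soft_l1"); a=np.array([np.cos(s.x[2]),np.sin(s.x[2])]);t=(Q[:,:2]-s.x[:2])@a
lo,hi=np.percentile(t,[.5,99.5]);c=s.x[:2]+a*(lo+hi)/2;print(s.x,np.degrees(s.x[2]),np.abs(s.fun).mean(),lo,hi,"c",c)
goto([*c,24],np.degrees(s.x[2])-90)
E
```

```text
$[0]: bad value
Traceback (most recent call last):
IndexError: index -1 is out of bounds for axis 0 with size 0
```

View pics/d.png

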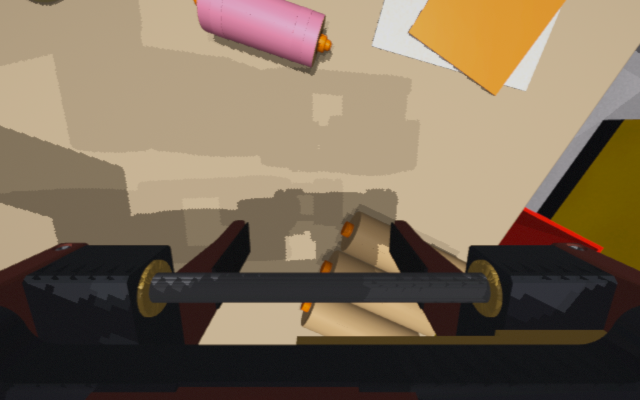

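The rows need every key, so the call was refused. The wrist camera looks along tool −y and shows the pink roll at (262,35) and the loose brown rolls at (350,270). I'll stop about 80 mm short of the roll so that it is in view.

```bash
python3 -m inch '[{"tx":0,"ty":0,"tz":0,"ax":0,"ay":0,"az":5.8,"jaw":1},{"tx":0,"ty":0,"tz":0,"ax":0,"ay":0,"az":5.8,"jaw":1},{"tx":-2,"ty":-3.5,"tz":0.3,"ax":0,"ay":0,"az":0,"jaw":1},{"tx":-2,"ty":-3.5,"tz":0.3,"ax":0,"ay":0,"az":0,"jaw":1},{"tx":-2,"ty":-3.5,"tz":0.3,"ax":0,"ay":0,"az":0,"jaw":1},{"tx":-2,"ty":-3.5,"tz":0.3,"ax":0,"ay":0,"az":0,"jaw":1},{"tx":-2,"ty":-3.5,"tz":0.3,"ax":0,"ay":0,"az":0,"jaw":1},{"tx":-2,"ty":-3.5,"tz":0.3,"ax":0,"ay":0,"az":0,"jaw":1},{"tx":-2,"ty":-3.5,"tz":0.3,"ax":0,"ay":0,"az":0,"jaw":1},{"tx":-1.7,"ty":-3.5,"tz":0.3,"ax":0,"ay":0,"az":0,"jaw":1},{"tx":0,"ty":0,"tz":0,"ax":0,"ay":0,"az":0,"jaw":1}]'
cat > m.py <<'E'
from h import *
from scipy.optimize import least_squares
im,d=viewer.get_image("wrist"); W=cloud("wrist",d); save("e.png",im)
X,Y,Z=W[...,0],W[...,1],W[...,2]
Q=W[(d>0)&(X>490)&(X<710)&(Y>-400)&(Y<-240)&(Z>42)&(Z<75)]
f=lambda p:np.linalg.norm((lambda v,a:v-np.outer(v@a,a))(Q-[p[0],p[1],p[3]],np.array([np.cos(p[2]),np.sin(p[2]),0])),axis=1)-28
s=least_squares(f,[594,-315,.25,37],loss="soft_l1"); a=np.array([np.cos(s.x[2]),np.sin(s.x[2])]);t=(Q[:,:2]-s.x[:2])@a
lo,hi=np.percentile(t,[.5,99.5]);c=s.x[:2]+a*(lo+hi)/2;print(s.x,np.degrees(s.x[2]),np.abs(s.fun).mean(),lo,hi,"c",c,len(Q))
goto([*c,24],np.degrees(s.x[2])-90)
E
python3 m.py
```

```text
t: 2.33
ee_pos: [508.7, -336.8, 198.5]
orientation: [-2.488, 1.918, 0.0]
ft_force: [-0.3, 0.0, 0.4]
width: 88.0
[-1.08916708e+03 -7.40159716e+02  2.47903376e-01  3.75928869e+01] 14.203817176221039 1.0191350750244996 1658.8596376692224 1805.9259579211298 c [ 590.26474421 -315.07907862] 6814
tcp [ 507.7 -337.7  198.5] yaw -75.3 toolz [-0.  0. -1.] F [ 0.8 -0.1 -0. ] w 88.1 t 2.38
 shift cm (tool axes now) [-0.1  -8.56 17.45]
 az 0.5
 shift cm after turn [-0.17 -8.56 17.45]
```

View pics/e.png

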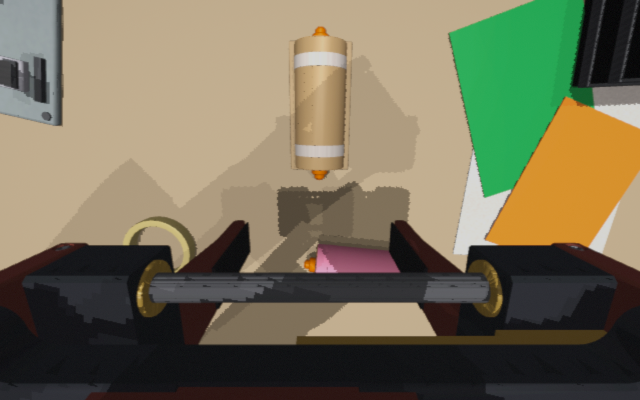

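The roll is straight ahead at pixel (320,105), 147 mm over the collars and 37.6 mm high, which matches the sizes given. Now descend and grip.

```bash
python3 -m inch '[{"tx":-0.1,"ty":-4.3,"tz":1,"ax":0,"ay":0,"az":0.5,"jaw":1},{"tx":0,"ty":-4.25,"tz":2,"ax":0,"ay":0,"az":0,"jaw":1},{"tx":0,"ty":0,"tz":4.5,"ax":0,"ay":0,"az":0,"jaw":1},{"tx":0,"ty":0,"tz":4.5,"ax":0,"ay":0,"az":0,"jaw":1},{"tx":0,"ty":0,"tz":3.5,"ax":0,"ay":0,"az":0,"jaw":1},{"tx":0,"ty":0,"tz":1.9,"ax":0,"ay":0,"az":0,"jaw":1},{"tx":0,"ty":0,"tz":0,"ax":0,"ay":0,"az":0,"jaw":1}]'; python3 -c "
from h import *
goto([590.3,-315.1,24],-75.8)"
```

```text
t: 3.25
ee_pos: [588.7, -316.7, 23.7]
orientation: [2.476, -1.933, -0.003]
ft_force: [-0.3, 1.0, -0.5]
width: 87.4
tcp [ 588.7 -316.7   23.7] yaw -75.98 toolz [-0.002  0.001 -1.   ] F [-0.3  1.  -0.5] w 87.4 t 3.25
 shift cm (tool axes now) [-0.12 -0.2  -0.03]
 az -0.18
 shift cm after turn [-0.12 -0.2  -0.03]
```

```bash
python3 -m inch '[{"tx":-0.1,"ty":-0.2,"tz":0,"ax":0,"ay":0,"az":0,"jaw":0},{"tx":0,"ty":0,"tz":0,"ax":0,"ay":0,"az":0,"jaw":0},{"tx":0,"ty":0,"tz":0,"ax":0,"ay":0,"az":0,"jaw":0},{"tx":0,"ty":0,"tz":0,"ax":0,"ay":0,"az":0,"jaw":0},{"tx":0,"ty":0,"tz":-1.5,"ax":0,"ay":0,"az":0,"jaw":0},{"tx":0,"ty":0,"tz":-4,"ax":0,"ay":0,"az":0,"jaw":0},{"tx":0,"ty":0,"tz":-5,"ax":0,"ay":0,"az":0,"jaw":0},{"tx":0,"ty":0,"tz":-5,"ax":0,"ay":0,"az":0,"jaw":0},{"tx":0,"ty":0,"tz":-1,"ax":0,"ay":0,"az":0,"jaw":0},{"tx":0,"ty":0,"tz":0,"ax":0,"ay":0,"az":0,"jaw":0}]'; python3 -c "
from h import *
goto([537,114,180],1.5)"
```

```text
t: 4.5
ee_pos: [591.2, -314.8, 189.7]
orientation: [-2.477, 1.933, -0.0]
ft_force: [-0.6, -0.7, -2.9]
width: 55.4
tcp [ 591.2 -314.8  189.7] yaw -75.93 toolz [ 0. -0. -1.] F [-0.6 -0.7 -2.9] w 55.4 t 4.5
 shift cm (tool axes now) [-42.91  -5.17   0.97]
 az -77.43
 shift cm after turn [ -4.29 -43.     0.97]
```

Gripped: width 55.4 mm, about 2.9 N of weight. Turn and travel towards the holder, stopping short for a wrist look.

```bash
python3 -m inch '[{"tx":0,"ty":0,"tz":-0.5,"ax":0,"ay":0,"az":-9.7,"jaw":0},{"tx":0,"ty":0,"tz":-0.5,"ax":0,"ay":0,"az":-9.7,"jaw":0},{"tx":0,"ty":0,"tz":-0.5,"ax":0,"ay":0,"az":-9.7,"jaw":0},{"tx":0,"ty":0,"tz":-0.5,"ax":0,"ay":0,"az":-9.7,"jaw":0},{"tx":0,"ty":0,"tz":-0.5,"ax":0,"ay":0,"az":-9.7,"jaw":0},{"tx":0,"ty":0,"tz":-0.5,"ax":0,"ay":0,"az":-9.7,"jaw":0},{"tx":0,"ty":0,"tz":-0.5,"ax":0,"ay":0,"az":-9.7,"jaw":0},{"tx":0,"ty":0,"tz":-0.5,"ax":0,"ay":0,"az":-9.5,"jaw":0},{"tx":-1,"ty":-4.5,"tz":0,"ax":0,"ay":0,"az":0,"jaw":0},{"tx":-1,"ty":-4.5,"tz":0,"ax":0,"ay":0,"az":0,"jaw":0},{"tx":-1,"ty":-4.5,"tz":0,"ax":0,"ay":0,"az":0,"jaw":0},{"tx":-1.3,"ty":-4.5,"tz":0,"ax":0,"ay":0,"az":0,"jaw":0}]'
python3 -m inch '[{"tx":0,"ty":-4,"tz":0,"ax":0,"ay":0,"az":0,"jaw":0},{"tx":0,"ty":-4,"tz":0,"ax":0,"ay":0,"az":0,"jaw":0},{"tx":0,"ty":-2,"tz":0,"ax":0,"ay":0,"az":0,"jaw":0},{"tx":0,"ty":0,"tz":0,"ax":0,"ay":0,"az":0,"jaw":0}]'
python3 - <<'E'
from h import *
im,d=viewer.get_image("wrist"); W=cloud("wrist",d); save("f.png",im); np.save("w.npy",W); np.save("wim.npy",im); np.save("wd.npy",d)
goto([537,114,180],1.5)
for p in([537,119,75],[537,194,109],[537,44,109]): print(proj("wrist",p))
E
```

```text
t: 6.0
ee_pos: [541.9, -134.3, 226.9]
orientation: [-3.14, -0.04, 0.007]
ft_force: [0.4, 0.4, -2.3]
width: 55.4
t: 6.5
ee_pos: [540.5, -35.2, 228.2]
orientation: [-3.141, -0.044, 0.004]
ft_force: [0.3, 0.0, -3.0]
width: 55.4
tcp [540.8 -36.1 228.5] yaw 1.54 toolz [-0.002 -0.    -1.   ] F [ 0.1 -0.6 -3.1] w 55.6 t 6.55
 shift cm (tool axes now) [  0.04 -15.02   4.85]
 az 0.04
 shift cm after turn [  0.02 -15.01   4.85]
(np.float64(321.24404537509645), np.float64(38.66990376047977))
(np.float64(323.956596408837), np.float64(-72.38423129811912))
(np.float64(319.2577998879644), np.float64(113.36244660565175))
```

View pics/f.png

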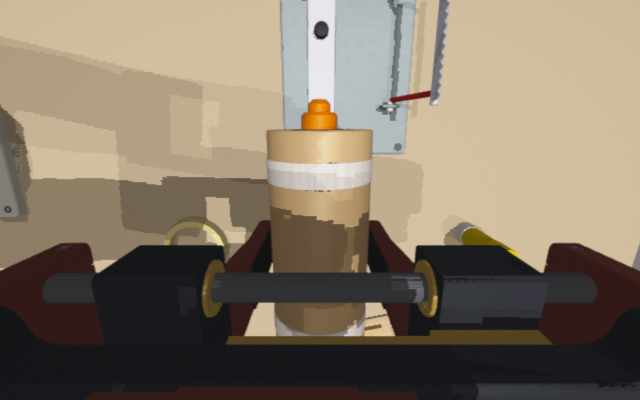

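The wrist view shows the roll with its pin at (319,106). The slide's white strip is at columns 308–334, with its dot at (321,30), so they are nearly in line. I'll measure both in this same frame.

```bash
python3 - <<'E'
from h import *
im=np.load("wim.npy").astype(int);d=np.load("wd.npy");W=np.load("w.npy")
hsv=cv2.cvtColor(im.astype(np.uint8),cv2.COLOR_RGB2HSV)
A=[];B=[];C=[]
for r in range(2,100,4):
    row=W[r]; ok=d[r]>0
    s=np.where(ok&(im[r].min(1)>205)&(hsv[r,:,1]<25)&(np.arange(640)>295)&(np.arange(640)<350))[0]
    if len(s)>12: A.append((row[s,1].mean(),row[s[0],0],row[s[-1],0],row[s,2].mean()))
    p=np.where(ok&(row[:,2]>7)&(row[:,2]<13)&(np.arange(640)>240)&(np.arange(640)<320)&(hsv[r,:,0]>60))[0]
    if len(p)>5: B.append((row[p,1].mean(),row[p[0],0]))
A=np.array(A);B=np.array(B);print(np.round(A[::4],1));print(np.round(B[::4],1))
print("slide mid fit",np.polyfit(A[:,0],(A[:,1]+A[:,2])/2,1),"plate edge fit",np.polyfit(B[:,0],B[:,1],1))
o=(hsv[...,0]<14)&(hsv[...,1]>200)&(hsv[...,2]>120); o[150:]=0;o[:90]=0;o[:,:290]=0;o[:,350:]=0
for r in range(100,130,3):
    c=np.where(o[r]&(d[r]>0))[0]
    if len(c)>3: print(r,c[0],c[-1],np.round(W[r,c].mean(0),1),np.round((W[r,c[0],0]+W[r,c[-1],0])/2,1),round(W[r,c,2].max(),1))
for r in(140,170,220):
    c=np.where((d[r]>0)&(W[r,:,2]>200)&(np.arange(640)>262)&(np.arange(640)<378))[0]; print(r,c[0],c[-1],(c[0]+c[-1])/2,np.round(W[r,c].mean(0),1),W[r,c,2].max())
E
```

```text
[[172.9 520.2 550.8  19.2]
 [156.2 520.5 551.4  19.4]
 [126.1 520.9 551.4  19.1]
 [108.3 521.2 552.1  18.8]
 [ 89.9 522.8 552.8  19.2]
 [ 71.1 523.1 553.5  19.1]]
[[175.2 487.3]
 [158.1 487.2]
 [140.6 486.9]
 [122.7 487.9]
 [104.3 487.9]
 [ 85.5 489.2]
 [ 66.1 490.2]]
slide mid fit [-2.69871148e-02  5.39996764e+02] plate edge fit [-2.50625893e-02  4.91186431e+02]
140 267 372 319.5 [537.9  26.4 264.1] 269.3044910303808
170 267 371 319.0 [538.   12.8 264.6] 270.40864297505266
220 263 377 320.0 [539.1 -13.4 259.1] 269.2488066841793
```

Slide axis: x = 540.0 − 0.027·y, yaw 1.5°. In the same camera the roll sits about 1.4 mm to −x of it, and the clips' middle is near y≈113. Moving above the clips with that correction.

```bash
python3 -m inch '[{"tx":0.14,"ty":-4,"tz":0,"ax":0,"ay":0,"az":0,"jaw":0},{"tx":0,"ty":-5,"tz":0,"ax":0,"ay":0,"az":0,"jaw":0},{"tx":0,"ty":-4,"tz":1,"ax":0,"ay":0,"az":0,"jaw":0},{"tx":0,"ty":-1.9,"tz":3,"ax":0,"ay":0,"az":0,"jaw":0},{"tx":0,"ty":0,"tz":4,"ax":0,"ay":0,"az":0,"jaw":0},{"tx":0,"ty":0,"tz":3,"ax":0,"ay":0,"az":0,"jaw":0},{"tx":0,"ty":0,"tz":0.6,"ax":0,"ay":0,"az":0,"jaw":0},{"tx":0,"ty":0,"tz":0,"ax":0,"ay":0,"az":0,"jaw":0}]'
python3 - <<'E'
from h import *
goto([538.2,113,98],1.5)
ims={n:viewer.get_image(n) for n in("wrist","scene","side")}
for n,(im,d) in ims.items(): np.savez(n+"2.npz",im=im,d=d)
s=ims["scene"][0];t=ims["side"][0]
out=np.hstack([cv2.resize(ims["wrist"][0][0:250,195:445],(266,266)),cv2.resize(s[120:240,280:400],(266,266),interpolation=2),cv2.resize(t[180:300,225:345],(266,266),interpolation=2)])
save("g.png",out)
E
```

```text
t: 7.55
ee_pos: [539.3, 112.1, 113.7]
orientation: [3.141, 0.039, -0.0]
ft_force: [0.6, 0.0, -1.1]
width: 55.5
tcp [539.3 112.1 113.7] yaw 1.42 toolz [-0. -0. -1.] F [ 0.6  0.  -1.1] w 55.5 t 7.55
 shift cm (tool axes now) [-0.11 -0.09  1.57]
 az -0.08
 shift cm after turn [-0.11 -0.09  1.57]
```

View pics/g.png

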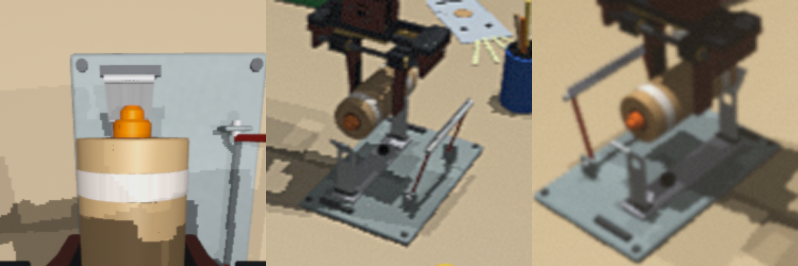

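The wrist crop shows the pin (about col 319) slightly right of the far clip's flare (about col 317). The side views show the roll poised above both clips. Measuring precisely.

```bash
python3 - <<'E'
from h import *
z=np.load("wrist2.npz");im=z["im"];d=z["d"];W=cloud("wrist",d)
hsv=cv2.cvtColor(im,cv2.COLOR_RGB2HSV)
for r in range(60,104,3):
    c=np.where((d[r]>0)&(W[r,:,2]>70)&(W[r,:,2]<118)&(np.arange(640)>270)&(np.arange(640)<370))[0]
    if len(c)>5: print("flare",r,c[0],c[-1],np.round(W[r,c].mean(0),1),"x",np.round(W[r,[c[0],c[-1]],0],1))
for r in range(94,130,3):
    c=np.where((hsv[r,:,0]<16)&(hsv[r,:,1]>190)&(hsv[r,:,2]>100)&(np.arange(640)>290)&(np.arange(640)<350))[0]
    if len(c)>5: print("pin",r,c[0],c[-1],np.round(W[r,c].mean(0),1),"x",np.round(W[r,[c[0],c[-1]],0],1))
for r in(140,150,160,200):
    c=np.where((d[r]>0)&(W[r,:,2]>125)&(np.arange(640)>250)&(np.arange(640)<390))[0]; print("roll",r,c[0],c[-1],W[r,c[0],0],W[r,c[-1],0],np.round(W[r,c].mean(0),1))
for n in("scene","side"):
    z=np.load(n+"2.npz");d=z["d"];W=cloud(n,d);Z=W[...,2]
    for lo,hi,yl,yh in((30,82,150,215),(30,82,10,75),(85,109,150,220),(85,109,5,75)):
        k=(d>0)&(Z>lo)&(Z<hi)&(W[...,0]>515)&(W[...,0]<560)&(W[...,1]>yl)&(W[...,1]<yh);q=W[k]
        if len(q)>5: print(n,(lo,hi),len(q),np.round(np.percentile(q,[5,50,95],axis=0),1).tolist())
E
```

```text
flare 72 293 339 [534.4 209.9 113.3] x [521.7 547. ]
flare 75 293 339 [534.1 208.4 113.3] x [521.6 547.1]
flare 78 293 339 [534.4 207.2 111.1] x [521.6 547.3]
flare 81 294 339 [534.7 205.9 109.3] x [521.9 547.4]
flare 84 294 338 [534.4 204.5 107.8] x [521.7 547. ]
flare 87 295 338 [534.7 203.1 106. ] x [522.1 547.2]
flare 90 295 338 [534.7 201.7 104.4] x [522.1 547.4]
flare 93 295 338 [534.8 200.2 102.5] x [521.9 547.6]
flare 96 296 338 [535.1 198.7 100.6] x [522.4 547.8]
flare 99 296 337 [534.1 197.1  99. ] x [522.2 547.3]
flare 102 296 337 [533.5 195.5  97. ] x [522.1 547.6]
roll 140 267 372 511.08012010014244 564.1200967453353 [537.  175.2 150.6]
roll 150 267 371 510.6727524658893 563.4047671859197 [536.7 170.7 150.6]
roll 160 267 372 510.6267733463727 564.5940048406014 [537.4 166.2 150.5]
roll 200 270 369 511.6545353393899 564.3099226373938 [537.6 147.1 150.4]
scene (30, 82) 67 [[526.4, 183.7, 31.6], [540.6, 186.8, 46.8], [548.4, 190.8, 72.7]]
scene (30, 82) 102 [[530.1, 31.9, 32.1], [542.0, 34.4, 54.0], [553.7, 36.4, 76.7]]
scene (85, 109) 44 [[526.8, 19.3, 87.5], [541.7, 44.9, 103.0], [555.4, 49.5, 108.8]]
side (30, 82) 125 [[522.7, 187.8, 33.3], [532.7, 190.4, 54.6], [547.5, 192.4, 76.1]]
side (30, 82) 125 [[527.1, 34.6, 32.3], [538.1, 37.1, 54.3], [552.9, 39.3, 76.9]]
side (85, 109) 48 [[520.5, 176.8, 89.9], [530.4, 178.5, 104.3], [550.4, 208.1, 108.9]]
side (85, 109) 41 [[527.4, 19.2, 86.5], [530.8, 29.0, 95.0], [536.7, 39.1, 107.6]]
```

The camera pair agrees on the clips' middle: y≈112.2, inner span about 150. The far flare's centre is at x=534.7 against 536.7 for the roll's axis there, so shift −2 mm in x. Then lower between the flares.

```bash
python3 -m inch '[{"tx":-0.2,"ty":0,"tz":0,"ax":0,"ay":0,"az":0,"jaw":0},{"tx":0,"ty":0,"tz":0.7,"ax":0,"ay":0,"az":0,"jaw":0},{"tx":0,"ty":0,"tz":0.7,"ax":0,"ay":0,"az":0,"jaw":0},{"tx":0,"ty":0,"tz":0,"ax":0,"ay":0,"az":0,"jaw":0},{"tx":0,"ty":0,"tz":0,"ax":0,"ay":0,"az":0,"jaw":0}]'
cat > v.py <<'E'
from h import *
goto(None)
im,d=viewer.get_image("wrist");W=cloud("wrist",d);np.savez("wrist3.npz",im=im,d=d)
for r in range(50,110,5):
    c=np.where((d[r]>0)&(W[r,:,2]>70)&(W[r,:,2]<118)&(np.arange(640)>270)&(np.arange(640)<370))[0]
    if len(c)>30: print("flare",r,c[0],c[-1],(c[0]+c[-1])/2,np.round(W[r,c].mean(0),1),"mid x",round(W[r,[c[0],c[-1]],0].mean(),2))
for r in(140,150,160,200):
    c=np.where((d[r]>0)&(W[r,:,2]>112)&(np.arange(640)>250)&(np.arange(640)<390))[0]; print("roll",r,c[0],c[-1],(c[0]+c[-1])/2,(W[r,c[0],0]+W[r,c[-1],0])/2,np.round(W[r,c].mean(0),1))
E
python3 v.py
```

```text
t: 8.32
ee_pos: [536.8, 112.9, 99.5]
orientation: [3.141, 0.041, -0.001]
ft_force: [0.3, 0.1, -2.8]
width: 55.2
tcp [536.8 112.9  99.5] yaw 1.48 toolz [-0. -0. -1.] F [ 0.3  0.1 -2.8] w 55.2 t 8.32
flare 70 296 346 321.0 [533.9 208.6 112.2] mid x 534.0
flare 75 296 346 321.0 [534.  206.7 110.2] mid x 534.06
flare 80 296 345 320.5 [533.8 204.7 107.4] mid x 533.85
flare 85 297 345 321.0 [534.2 202.6 104.9] mid x 534.17
flare 90 297 344 320.5 [534.  200.4 102.2] mid x 533.94
flare 95 298 344 321.0 [534.3 198.   99.8] mid x 534.35
flare 100 298 343 320.5 [534.1 195.2 102.9] mid x 534.15
flare 105 299 343 321.0 [534.6 192.5 103.8] mid x 534.46
roll 140 267 372 319.5 534.4634965655974 [533.9 175.4 135.4]
roll 150 267 371 319.0 534.0390668688177 [533.9 170.9 135.3]
roll 160 267 372 319.5 534.7064771588343 [534.4 166.3 135.1]
roll 200 270 369 319.5 535.0849476547626 [534.8 147.3 135.3]
```

Aligned within about 0.5 mm; I'll correct +0.5 mm. Now feel along y.

```bash
Z='"tz":0,"ax":0,"ay":0,"az":0,"jaw":0'; python3 -m inch '[{"tx":0.05,"ty":-0.3,"tz":0.15,"ax":0,"ay":0,"az":0,"jaw":0},{"tx":0,"ty":-0.4,"tz":0,"ax":0,"ay":0,"az":0,"jaw":0},{"tx":0,"ty":-0.2,"tz":0,"ax":0,"ay":0,"az":0,"jaw":0},{"tx":0,"ty":0,"tz":0,"ax":0,"ay":0,"az":0,"jaw":0}]'
python3 -m inch '[{"tx":0,"ty":-0.2,"tz":0,"ax":0,"ay":0,"az":0,"jaw":0},{"tx":0,"ty":0,"tz":0,"ax":0,"ay":0,"az":0,"jaw":0}]'
python3 -m inch '[{"tx":0,"ty":-0.2,"tz":0,"ax":0,"ay":0,"az":0,"jaw":0},{"tx":0,"ty":0,"tz":0,"ax":0,"ay":0,"az":0,"jaw":0}]'
```

```text
t: 8.88
ee_pos: [537.2, 121.9, 98.2]
orientation: [3.141, 0.041, 0.0]
ft_force: [0.2, -0.8, -2.3]
width: 55.2
t: 9.12
ee_pos: [537.1, 123.6, 98.2]
orientation: [3.141, 0.041, 0.0]
ft_force: [-0.4, -3.5, -2.0]
width: 55.7
t: 9.38
ee_pos: [537.0, 125.6, 98.2]
orientation: [3.141, 0.041, -0.0]
ft_force: [0.8, -4.7, -1.3]
width: 55.2
```

```bash
python3 -m inch '[{"tx":0,"ty":0.6,"tz":0,"ax":0,"ay":0,"az":0,"jaw":0},{"tx":0,"ty":0.8,"tz":0,"ax":0,"ay":0,"az":0,"jaw":0},{"tx":0,"ty":0.5,"tz":0,"ax":0,"ay":0,"az":0,"jaw":0},{"tx":0,"ty":0.3,"tz":0,"ax":0,"ay":0,"az":0,"jaw":0},{"tx":0,"ty":0,"tz":0,"ax":0,"ay":0,"az":0,"jaw":0}]'
python3 -m inch '[{"tx":0,"ty":0.2,"tz":0,"ax":0,"ay":0,"az":0,"jaw":0},{"tx":0,"ty":0,"tz":0,"ax":0,"ay":0,"az":0,"jaw":0}]'
python3 -m inch '[{"tx":0,"ty":0.2,"tz":0,"ax":0,"ay":0,"az":0,"jaw":0},{"tx":0,"ty":0,"tz":0,"ax":0,"ay":0,"az":0,"jaw":0}]'
```

```text
t: 10.0
ee_pos: [537.6, 103.6, 98.2]
orientation: [-3.141, -0.04, -0.0]
ft_force: [-0.1, 0.6, -2.7]
width: 55.6
t: 10.25
ee_pos: [537.7, 101.9, 98.2]
orientation: [-3.141, -0.04, -0.0]
ft_force: [0.2, -0.7, -2.3]
width: 55.3
t: 10.5
ee_pos: [537.7, 100.1, 98.3]
orientation: [-3.141, -0.04, -0.0]
ft_force: [-0.5, 3.7, -1.5]
width: 55.2
```

```bash
python3 -m inch '[{"tx":0,"ty":0.15,"tz":0,"ax":0,"ay":0,"az":0,"jaw":0},{"tx":0,"ty":0,"tz":0,"ax":0,"ay":0,"az":0,"jaw":0}]'; python3 -c "
from h import *
for _ in range(3):
    print(get_obs()['ft_force'],get_obs()['ee_pos']); viewer.get_image('side')"
```

```text
t: 10.75
ee_pos: [537.8, 98.6, 98.3]
orientation: [-3.141, -0.04, -0.0]
ft_force: [-1.0, 5.0, -1.1]
width: 55.3
[-0.9679942   4.96850802 -1.1441627 ] [537.8103942   98.55715597  98.28012459]
[ 0.40015728  4.10703253 -2.44069858] [537.76534529  98.56063239  98.24870165]
[-0.69828665  4.95583016 -1.45383027] [537.78208678  98.52737084  98.25402379]
```

Equal forces (4.7 N) come at +13 and −14.5 mm, so the middle is at TCP y≈112.1, agreeing with the 112.2 seen. Go to the middle and start down.

```bash
python3 -m inch '[{"tx":0,"ty":-0.6,"tz":0,"ax":0,"ay":0,"az":0,"jaw":0},{"tx":0,"ty":-0.6,"tz":0,"ax":0,"ay":0,"az":0,"jaw":0},{"tx":0,"ty":-0.18,"tz":0,"ax":0,"ay":0,"az":0,"jaw":0},{"tx":0,"ty":0,"tz":0.3,"ax":0,"ay":0,"az":0,"jaw":0},{"tx":0,"ty":0,"tz":0.3,"ax":0,"ay":0,"az":0,"jaw":0},{"tx":0,"ty":0,"tz":0.3,"ax":0,"ay":0,"az":0,"jaw":0},{"tx":0,"ty":0,"tz":0.3,"ax":0,"ay":0,"az":0,"jaw":0},{"tx":0,"ty":0,"tz":0,"ax":0,"ay":0,"az":0,"jaw":0}]'
python3 v.py
```

```text
t: 11.9
ee_pos: [537.2, 112.0, 85.8]
orientation: [3.141, 0.04, -0.001]
ft_force: [0.5, -0.1, -3.3]
width: 55.7
tcp [537.2 112.   85.8] yaw 1.47 toolz [-0.001 -0.    -1.   ] F [ 0.5 -0.1 -3.3] w 55.7 t 11.9
flare 60 292 349 320.5 [534.  209.6 112.1] mid x 534.0
flare 65 292 348 320.0 [533.8 207.6 111.9] mid x 533.78
flare 70 293 348 320.5 [534.1 206.  109. ] mid x 534.12
flare 75 293 347 320.0 [533.9 204.2 106.8] mid x 533.91
flare 80 294 347 320.5 [534.3 202.3 104.5] mid x 534.28
flare 85 295 346 320.5 [534.3 200.3 102.1] mid x 534.31
flare 90 295 345 320.0 [534.1 198.3  99.9] mid x 534.05
flare 95 296 345 320.5 [534.4 196.1  97.5] mid x 534.45
flare 100 296 344 320.0 [534.2 193.7  96.7] mid x 534.19
flare 105 297 344 320.5 [534.6 191.2  97.4] mid x 534.51
roll 140 270 369 319.5 534.3505981508304 [534.4 174.6 122.2]
roll 150 269 368 318.5 534.0102291532853 [534.5 170.2 122.4]
roll 160 270 369 319.5 534.7824069409942 [534.7 165.6 122.2]
roll 200 273 367 320.0 535.4293419300107 [535.4 146.7 122.3]
```

```bash
python3 -m inch '[{"tx":0.03,"ty":0,"tz":0.2,"ax":0,"ay":0,"az":0,"jaw":0},{"tx":0,"ty":0,"tz":0.2,"ax":0,"ay":0,"az":0,"jaw":0},{"tx":0,"ty":0,"tz":0.2,"ax":0,"ay":0,"az":0,"jaw":0},{"tx":0,"ty":0,"tz":0,"ax":0,"ay":0,"az":0,"jaw":0}]'
python3 -m inch '[{"tx":0,"ty":0,"tz":0.2,"ax":0,"ay":0,"az":0,"jaw":0},{"tx":0,"ty":0,"tz":0.2,"ax":0,"ay":0,"az":0,"jaw":0},{"tx":0,"ty":0,"tz":0,"ax":0,"ay":0,"az":0,"jaw":0}]'
python3 -m inch '[{"tx":0,"ty":0,"tz":0.2,"ax":0,"ay":0,"az":0,"jaw":0},{"tx":0,"ty":0,"tz":0.2,"ax":0,"ay":0,"az":0,"jaw":0},{"tx":0,"ty":0,"tz":0,"ax":0,"ay":0,"az":0,"jaw":0}]'
```

```text
t: 12.45
ee_pos: [538.5, 112.3, 80.6]
orientation: [-3.141, -0.04, -0.003]
ft_force: [1.5, -0.7, 2.8]
width: 55.4
t: 12.82
ee_pos: [538.0, 112.4, 76.2]
orientation: [-3.141, -0.04, -0.001]
ft_force: [1.2, 1.3, 1.2]
width: 55.6
t: 13.2
ee_pos: [537.1, 111.6, 71.8]
orientation: [3.141, 0.041, -0.002]
ft_force: [0.2, -3.0, 0.4]
width: 55.5
```

```bash
python3 -m inch '[{"tx":0,"ty":0,"tz":0.2,"ax":0,"ay":0,"az":0,"jaw":0},{"tx":0,"ty":0,"tz":0.2,"ax":0,"ay":0,"az":0,"jaw":0},{"tx":0,"ty":0,"tz":0,"ax":0,"ay":0,"az":0,"jaw":0}]'
python3 -m inch '[{"tx":0,"ty":0,"tz":0.2,"ax":0,"ay":0,"az":0,"jaw":0},{"tx":0,"ty":0,"tz":0.1,"ax":0,"ay":0,"az":0,"jaw":0},{"tx":0,"ty":0,"tz":0,"ax":0,"ay":0,"az":0,"jaw":0}]'
```

```text
t: 13.58
ee_pos: [537.6, 111.4, 68.1]
orientation: [3.14, 0.041, -0.0]
ft_force: [0.9, -5.4, 1.8]
width: 55.3
t: 13.95
ee_pos: [537.4, 111.6, 64.9]
orientation: [3.141, 0.041, -0.001]
ft_force: [1.0, -5.7, -0.4]
width: 55.6
```

Fy of −5.7 N means I'm slightly to +y. Ease 1.5 mm to −y, then continue.

```bash
python3 -m inch '[{"tx":0,"ty":0.15,"tz":0,"ax":0,"ay":0,"az":0,"jaw":0},{"tx":0,"ty":0,"tz":0,"ax":0,"ay":0,"az":0,"jaw":0}]'
python3 - <<'E'
from h import *
goto(None)
ims={n:viewer.get_image(n) for n in("wrist","scene","side")}
for n,(im,d) in ims.items(): np.savez(n+"4.npz",im=im,d=d)
for n in("scene","side"):
    d=ims[n][1];W=cloud(n,d);Z=W[...,2]
    for yl,yh in((175,215),(10,45)):
      for lo,hi in((25,40),(40,55),(55,70),(70,85)):
        k=(d>0)&(Z>lo)&(Z<hi)&(W[...,0]>520)&(W[...,0]<555)&(W[...,1]>yl)&(W[...,1]<yh);q=W[k]
        if len(q)>5: print(n,(lo,hi),len(q),np.round(np.percentile(q[:,1],[10,50,90]),1).tolist())
save("i.png",np.hstack([cv2.resize(ims["wrist"][0][0:250,195:445],(260,390)),cv2.resize(ims["scene"][0][140:220,295:375],(270,390),interpolation=2),cv2.resize(ims["side"][0][200:280,245:325],(270,390),interpolation=2)]))
E
```

```text
t: 14.2
ee_pos: [537.5, 110.6, 64.9]
orientation: [-3.141, -0.04, 0.001]
ft_force: [0.3, -0.9, -1.9]
width: 55.4
tcp [537.5 110.6  64.9] yaw 1.46 toolz [-0.001  0.    -1.   ] F [ 0.3 -0.9 -1.9] w 55.4 t 14.2
scene (25, 40) 11 [185.3, 188.4, 190.7]
scene (25, 40) 34 [31.9, 34.1, 35.9]
scene (40, 55) 31 [32.4, 34.2, 36.2]
scene (55, 70) 36 [31.4, 34.1, 36.8]
scene (70, 85) 46 [30.7, 34.0, 36.7]
side (25, 40) 33 [189.8, 191.2, 192.2]
side (40, 55) 43 [190.5, 191.8, 193.0]
side (55, 70) 66 [176.4, 191.8, 193.8]
side (70, 85) 66 [176.0, 184.8, 194.1]
side (25, 40) 18 [35.0, 36.6, 38.4]
```

View pics/i.png

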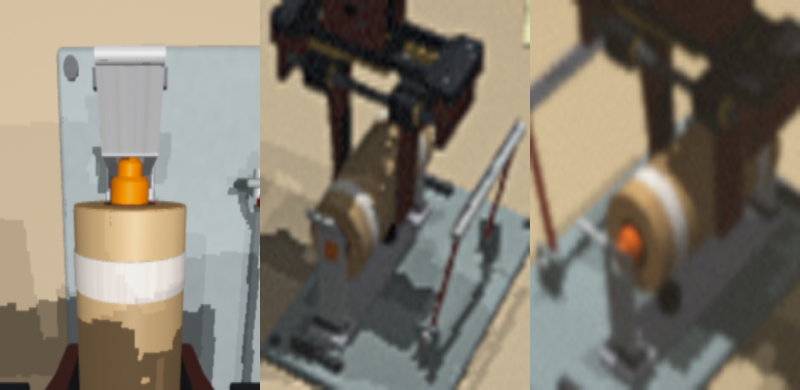

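The right pin (scene crop) is in its hole and that clip is upright. The left clip still leans out with its pin above the hole. Side force is now about 0; press on.

```bash
python3 -m inch '[{"tx":0,"ty":0,"tz":0.1,"ax":0,"ay":0,"az":0,"jaw":0},{"tx":0,"ty":0,"tz":0.1,"ax":0,"ay":0,"az":0,"jaw":0},{"tx":0,"ty":0,"tz":0,"ax":0,"ay":0,"az":0,"jaw":0}]'
python3 -m inch '[{"tx":0,"ty":0,"tz":0.1,"ax":0,"ay":0,"az":0,"jaw":0},{"tx":0,"ty":0,"tz":0,"ax":0,"ay":0,"az":0,"jaw":0}]'
```

```text
t: 14.72
ee_pos: [537.6, 111.1, 63.2]
orientation: [-3.141, -0.04, 0.0]
ft_force: [-0.4, 1.5, -0.6]
width: 55.7
t: 14.98
ee_pos: [537.7, 110.8, 62.2]
orientation: [-3.141, -0.04, -0.0]
ft_force: [-1.1, 3.1, -1.1]
width: 55.4
```

```bash
cat > k.py <<'E'
from h import *
goto(None)
for n in("scene","side"):
    im,d=viewer.get_image(n);np.savez(n+"5.npz",im=im,d=d);W=cloud(n,d);Z=W[...,2]
    for yl,yh in((183,215),(10,45)):
      for lo,hi in((25,40),(40,55),(55,70),(70,85),(85,112)):
        k=(d>0)&(Z>lo)&(Z<hi)&(W[...,0]>520)&(W[...,0]<555)&(W[...,1]>yl)&(W[...,1]<yh);q=W[k]
        if len(q)>5: print(n,(lo,hi),len(q),np.round(np.percentile(q[:,1],[10,50,90]),1).tolist())
    k=(d>0)&(Z>40)&(Z<130)&(np.abs(W[...,0]-537)<14); q=W[k]
    for yl,yh in((50,75),(75,90),(135,155),(155,177)):
        t=q[(q[:,1]>yl)&(q[:,1]<yh)]
        if len(t)>5: print("  roll top z",yl,yh,np.round(np.percentile(t[:,2],90),1))
E
python3 k.py
```

```text
tcp [537.7 110.8  62.2] yaw 1.47 toolz [ 0.  0. -1.] F [-1.1  3.1 -1.1] w 55.4 t 14.97
scene (25, 40) 6 [186.5, 188.8, 189.8]
scene (25, 40) 28 [32.1, 33.9, 36.0]
scene (40, 55) 40 [31.6, 34.2, 36.2]
scene (55, 70) 37 [32.0, 33.7, 37.0]
scene (70, 85) 41 [30.1, 33.4, 37.5]
scene (85, 112) 56 [15.6, 32.4, 44.3]
  roll top z 50 75 102.8
  roll top z 75 90 102.8
  roll top z 135 155 102.0
side (25, 40) 39 [188.7, 190.3, 192.0]
side (40, 55) 39 [188.8, 190.5, 191.7]
side (55, 70) 43 [188.3, 190.6, 191.5]
side (70, 85) 38 [188.1, 190.2, 192.3]
side (85, 112) 33 [191.0, 207.5, 209.9]
side (25, 40) 19 [34.7, 37.2, 38.5]
  roll top z 135 155 102.6
  roll top z 155 177 101.9
```

Both clips are upright and the roll top is at 102.5 mm (centre ≈74.5): home. Relieve the side force, open and rise.

```bash
python3 -m inch '[{"tx":0,"ty":-0.1,"tz":0,"ax":0,"ay":0,"az":0,"jaw":0},{"tx":0,"ty":0,"tz":0,"ax":0,"ay":0,"az":0,"jaw":1},{"tx":0,"ty":0,"tz":0,"ax":0,"ay":0,"az":0,"jaw":1},{"tx":0,"ty":0,"tz":0,"ax":0,"ay":0,"az":0,"jaw":1},{"tx":0,"ty":0,"tz":0,"ax":0,"ay":0,"az":0,"jaw":1},{"tx":0,"ty":0,"tz":-1,"ax":0,"ay":0,"az":0,"jaw":1},{"tx":0,"ty":0,"tz":-3,"ax":0,"ay":0,"az":0,"jaw":1},{"tx":0,"ty":0,"tz":-4,"ax":0,"ay":0,"az":0,"jaw":1},{"tx":0,"ty":0,"tz":-4,"ax":0,"ay":0,"az":0,"jaw":1},{"tx":0,"ty":0,"tz":0,"ax":0,"ay":0,"az":0,"jaw":1}]'
python3 k.py; python3 - <<'E'
from h import *
im=np.load("side5.npz")["im"];s=np.load("scene5.npz")["im"]
save("j.png",np.hstack([cv2.resize(s[120:240,280:400],(400,400),interpolation=2),cv2.resize(im[180:300,225:345],(400,400),interpolation=2)]))
for n in("scene","side"):
    z=np.load(n+"5.npz");W=cloud(n,z["d"]);k=(z["d"]>0)&(W[...,0]>625)&(W[...,0]<690)&(W[...,2]>96)&(W[...,2]<125)&(abs(W[...,1]-118)<80);q=W[k];print("bar",n,len(q),np.round(np.percentile(q,[5,50,95],axis=0),1).tolist())
E
```

```text
t: 16.32
ee_pos: [539.9, 112.1, 185.9]
orientation: [-3.14, -0.04, -0.011]
ft_force: [-0.3, 0.3, -0.2]
width: 87.7
tcp [539.9 112.1 185.9] yaw 1.48 toolz [ 0.007  0.001 -1.   ] F [-0.3  0.3 -0.2] w 87.7 t 16.32
scene (25, 40) 11 [185.3, 187.3, 189.0]
scene (85, 112) 70 [191.3, 198.4, 206.9]
scene (25, 40) 32 [32.0, 34.4, 37.7]
scene (40, 55) 33 [32.0, 33.7, 36.1]
scene (55, 70) 39 [32.2, 34.3, 39.9]
scene (70, 85) 39 [31.3, 34.5, 42.9]
scene (85, 112) 40 [14.5, 25.6, 44.3]
  roll top z 50 75 102.4
  roll top z 75 90 103.2
  roll top z 135 155 102.5
  roll top z 155 177 102.1
side (25, 40) 40 [189.4, 190.8, 191.9]
side (40, 55) 39 [189.0, 190.5, 191.6]
side (55, 70) 40 [188.3, 189.8, 191.6]
side (70, 85) 42 [188.8, 190.5, 192.2]
side (85, 112) 29 [192.1, 207.0, 210.0]
side (25, 40) 16 [35.4, 37.7, 38.6]
side (85, 112) 104 [19.0, 26.3, 34.6]
  roll top z 50 75 101.7
  roll top z 75 90 101.6
  roll top z 135 155 102.2
  roll top z 155 177 101.3
bar scene 117 [[642.4, 56.6, 104.1], [645.7, 109.6, 115.9], [649.8, 180.7, 122.6]]
bar side 243 [[639.3, 65.5, 102.8], [642.4, 130.5, 116.2], [645.6, 186.1, 123.3]]
```

View pics/j.png

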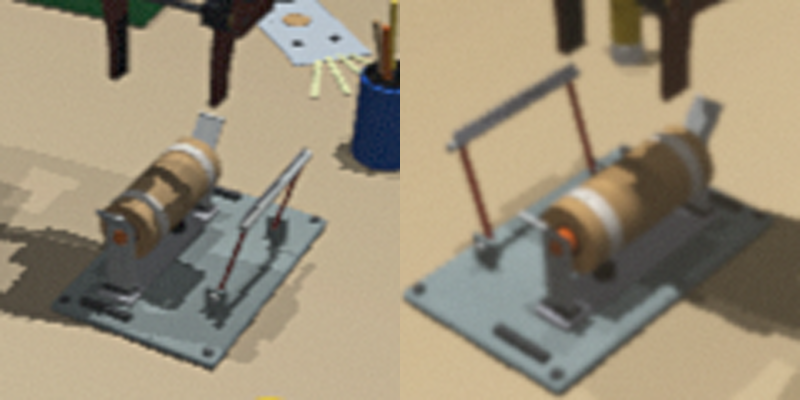

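The roll is home in both clips: axis about 74–75 mm high, clips upright. The bar is still folded back. Now close the jaws, pass over to the far side of the bar and lower.

```bash
python3 -m inch '[{"tx":3,"ty":0,"tz":0,"ax":0,"ay":0,"az":0,"jaw":0},{"tx":4,"ty":-0.6,"tz":0,"ax":0,"ay":0,"az":0,"jaw":0},{"tx":4,"ty":0,"tz":0,"ax":0,"ay":0,"az":0,"jaw":0},{"tx":4,"ty":0,"tz":0,"ax":0,"ay":0,"az":0,"jaw":0},{"tx":1.3,"ty":0,"tz":0,"ax":0,"ay":0,"az":0,"jaw":0},{"tx":0,"ty":0,"tz":2,"ax":0,"ay":0,"az":0,"jaw":0},{"tx":0,"ty":0,"tz":3,"ax":0,"ay":0,"az":0,"jaw":0},{"tx":0,"ty":0,"tz":3,"ax":0,"ay":0,"az":0,"jaw":0},{"tx":0,"ty":0,"tz":2,"ax":0,"ay":0,"az":0,"jaw":0},{"tx":0,"ty":0,"tz":0,"ax":0,"ay":0,"az":0,"jaw":0}]'
python3 - <<'E'
from h import *
goto([640,122,86],1.5)
im,d=viewer.get_image("side");np.savez("side6.npz",im=im,d=d);W=cloud("side",d);k=(d>0)&(W[...,0]>610)&(W[...,2]>98)&(W[...,2]<125)&(abs(W[...,1]-118)<75)&(W[...,0]<690);q=W[k]
for a in range(50,195,20):
    t=q[(q[:,1]>a)&(q[:,1]<a+20)]
    if len(t)>3: print(a,len(t),np.round(np.percentile(t,[5,50,95],axis=0)[:,[0,2]],0).tolist())
E
```

```text
t: 17.68
ee_pos: [698.1, 121.6, 79.7]
orientation: [3.141, 0.041, -0.007]
ft_force: [-0.9, 0.3, 0.5]
width: 0.8
tcp [698.1 121.6  79.7] yaw 1.49 toolz [-0.005 -0.001 -1.   ] F [-0.9  0.3  0.5] w 0.8 t 17.68
 shift cm (tool axes now) [-5.81 -0.19 -0.6 ]
 az -0.01
 shift cm after turn [-5.8  -0.19 -0.63]
50 26 [[641.0, 101.0], [644.0, 115.0], [646.0, 122.0]]
70 32 [[641.0, 111.0], [644.0, 117.0], [647.0, 124.0]]
90 32 [[641.0, 111.0], [644.0, 117.0], [646.0, 124.0]]
110 66 [[641.0, 104.0], [685.0, 116.0], [689.0, 124.0]]
130 46 [[640.0, 104.0], [643.0, 116.0], [690.0, 124.0]]
150 33 [[640.0, 110.0], [642.0, 117.0], [644.0, 123.0]]
170 48 [[638.0, 101.0], [641.0, 114.0], [643.0, 123.0]]
190 5 [[640.0, 110.0], [642.0, 114.0], [644.0, 116.0]]
```

```bash
python3 -m inch '[{"tx":-1,"ty":0,"tz":-0.6,"ax":0,"ay":0,"az":0,"jaw":0},{"tx":-0.8,"ty":0,"tz":0,"ax":0,"ay":0,"az":0,"jaw":0},{"tx":-0.6,"ty":0,"tz":0,"ax":0,"ay":0,"az":0,"jaw":0},{"tx":-0.6,"ty":0,"tz":0,"ax":0,"ay":0,"az":0,"jaw":0},{"tx":-0.6,"ty":0,"tz":0,"ax":0,"ay":0,"az":0,"jaw":0},{"tx":-0.6,"ty":0,"tz":0,"ax":0,"ay":0,"az":0,"jaw":0},{"tx":-0.6,"ty":0,"tz":0,"ax":0,"ay":0,"az":0,"jaw":0},{"tx":-0.6,"ty":0,"tz":0,"ax":0,"ay":0,"az":0,"jaw":0},{"tx":-0.6,"ty":0,"tz":0,"ax":0,"ay":0,"az":0,"jaw":0}]'
python3 -m inch '[{"tx":-0.6,"ty":0,"tz":0,"ax":0,"ay":0,"az":0,"jaw":0},{"tx":-0.6,"ty":0,"tz":0,"ax":0,"ay":0,"az":0,"jaw":0},{"tx":-0.6,"ty":0,"tz":0,"ax":0,"ay":0,"az":0,"jaw":0},{"tx":-0.6,"ty":0,"tz":0,"ax":0,"ay":0,"az":0,"jaw":0}]'
cat > b.py <<'E'
from h import *
goto(None)
im,d=viewer.get_image("side");np.savez("side7.npz",im=im,d=d);W=cloud("side",d);k=(d>0)&(W[...,0]>545)&(W[...,2]>70)&(W[...,2]<135)&(W[...,0]<690);q=W[k]
for a in (50,75,145,165,175):
    t=q[(q[:,1]>a)&(q[:,1]<a+15)]; t=t[t[:,2]>np.percentile(t[:,2],50)] if len(t) else t
    if len(t)>3: print(a,len(t),np.round(np.percentile(t,[5,50,95],axis=0)[:,[0,2]],0).tolist())
E
python3 b.py
```

```text
t: 18.85
ee_pos: [640.4, 120.3, 88.4]
orientation: [-3.141, -0.04, -0.001]
ft_force: [1.5, -0.5, 1.3]
width: 0.4
t: 19.35
ee_pos: [615.9, 119.6, 87.9]
orientation: [3.141, 0.04, -0.001]
ft_force: [2.2, 0.3, -0.1]
width: 0.6
tcp [615.9 119.6  87.9] yaw 1.47 toolz [-0.001 -0.    -1.   ] F [ 2.2  0.3 -0.1] w 0.6 t 19.35
50 6 [[545.0, 99.0], [547.0, 100.0], [550.0, 101.0]]
75 4 [[545.0, 100.0], [547.0, 101.0], [549.0, 101.0]]
145 11 [[595.0, 115.0], [597.0, 120.0], [600.0, 122.0]]
165 31 [[547.0, 95.0], [596.0, 114.0], [603.0, 122.0]]
175 38 [[550.0, 91.0], [598.0, 111.0], [606.0, 120.0]]
```

The bar is moving over (now near x≈598, z≈114), with about 34 mm of travel left. Continue, slightly lower.

```bash
python3 -m inch '[{"tx":-0.6,"ty":0,"tz":0.1,"ax":0,"ay":0,"az":0,"jaw":0},{"tx":-0.6,"ty":0,"tz":0.1,"ax":0,"ay":0,"az":0,"jaw":0},{"tx":-0.6,"ty":0,"tz":0,"ax":0,"ay":0,"az":0,"jaw":0},{"tx":-0.5,"ty":0,"tz":0,"ax":0,"ay":0,"az":0,"jaw":0},{"tx":-0.4,"ty":0,"tz":0,"ax":0,"ay":0,"az":0,"jaw":0},{"tx":0,"ty":0,"tz":0,"ax":0,"ay":0,"az":0,"jaw":0}]'
python3 -m inch '[{"tx":-0.3,"ty":0,"tz":0,"ax":0,"ay":0,"az":0,"jaw":0},{"tx":-0.2,"ty":0,"tz":0,"ax":0,"ay":0,"az":0,"jaw":0},{"tx":0,"ty":0,"tz":0,"ax":0,"ay":0,"az":0,"jaw":0}]'
python3 b.py
```

```text
t: 20.15
ee_pos: [588.9, 118.9, 86.2]
orientation: [3.141, 0.04, -0.001]
ft_force: [-0.6, 0.2, 0.6]
width: 0.5
t: 20.52
ee_pos: [584.4, 118.9, 86.2]
orientation: [3.141, 0.04, -0.0]
ft_force: [0.3, 0.1, -0.9]
width: 0.5
tcp [584.4 118.9  86.2] yaw 1.48 toolz [-0. -0. -1.] F [ 0.3  0.1 -0.9] w 0.5 t 20.52
50 8 [[546.0, 100.0], [556.0, 102.0], [569.0, 104.0]]
75 10 [[562.0, 100.0], [570.0, 102.0], [573.0, 105.0]]
145 12 [[561.0, 100.0], [567.0, 102.0], [571.0, 104.0]]
165 27 [[547.0, 95.0], [564.0, 100.0], [571.0, 103.0]]
175 31 [[548.0, 90.0], [567.0, 98.0], [571.0, 103.0]]
```

```bash
python3 -m inch '[{"tx":-0.2,"ty":0,"tz":0,"ax":0,"ay":0,"az":0,"jaw":0},{"tx":-0.1,"ty":0,"tz":0,"ax":0,"ay":0,"az":0,"jaw":0},{"tx":0,"ty":0,"tz":0,"ax":0,"ay":0,"az":0,"jaw":0}]'
python3 -m inch '[{"tx":-0.1,"ty":0,"tz":0,"ax":0,"ay":0,"az":0,"jaw":0},{"tx":0,"ty":0,"tz":0,"ax":0,"ay":0,"az":0,"jaw":0}]'
python3 b.py
```

```text
t: 20.95
ee_pos: [581.5, 118.8, 86.2]
orientation: [3.141, 0.04, -0.0]
ft_force: [1.9, -0.6, -2.2]
width: 0.3
t: 21.2
ee_pos: [580.5, 118.8, 86.2]
orientation: [-3.141, -0.04, 0.0]
ft_force: [1.8, -0.2, -3.0]
width: 0.4
tcp [580.5 118.8  86.2] yaw 1.47 toolz [-0.  0. -1.] F [ 1.8 -0.2 -3. ] w 0.4 t 21.2
50 9 [[547.0, 98.0], [549.0, 99.0], [569.0, 100.0]]
75 12 [[546.0, 98.0], [553.0, 99.0], [569.0, 102.0]]
145 13 [[545.0, 99.0], [556.0, 99.0], [567.0, 101.0]]
165 28 [[546.0, 94.0], [557.0, 97.0], [567.0, 100.0]]
175 28 [[548.0, 91.0], [563.0, 96.0], [568.0, 100.0]]
```

```bash
python3 -m inch '[{"tx":-0.1,"ty":0,"tz":0,"ax":0,"ay":0,"az":0,"jaw":0},{"tx":0,"ty":0,"tz":0,"ax":0,"ay":0,"az":0,"jaw":0}]'
python3 -m inch '[{"tx":-0.1,"ty":0,"tz":0,"ax":0,"ay":0,"az":0,"jaw":0},{"tx":0,"ty":0,"tz":0,"ax":0,"ay":0,"az":0,"jaw":0}]'
python3 -m inch '[{"tx":-0.1,"ty":0,"tz":0,"ax":0,"ay":0,"az":0,"jaw":0},{"tx":0,"ty":0,"tz":0,"ax":0,"ay":0,"az":0,"jaw":0}]'
```

```text
t: 21.5
ee_pos: [579.5, 118.7, 86.2]
orientation: [3.141, 0.04, -0.0]
ft_force: [2.1, -0.3, -1.9]
width: 0.6
t: 21.75
ee_pos: [578.5, 118.7, 86.2]
orientation: [3.141, 0.04, -0.0]
ft_force: [2.6, 0.1, -1.2]
width: 0.5
t: 22.0
ee_pos: [577.5, 118.7, 86.2]
orientation: [3.141, 0.04, -0.0]
ft_force: [2.2, -0.1, -1.7]
width: 0.4
```

```bash
for i in 1; do python3 -m inch '[{"tx":-0.1,"ty":0,"tz":0,"ax":0,"ay":0,"az":0,"jaw":0},{"tx":-0.1,"ty":0,"tz":0,"ax":0,"ay":0,"az":0,"jaw":0},{"tx":0,"ty":0,"tz":0,"ax":0,"ay":0,"az":0,"jaw":0}]'; done
python3 -m inch '[{"tx":-0.1,"ty":0,"tz":0,"ax":0,"ay":0,"az":0,"jaw":0},{"tx":0,"ty":0,"tz":0,"ax":0,"ay":0,"az":0,"jaw":0}]'
python3 b.py; python3 - <<'E'
from h import *
z=np.load("side7.npz");im=z["im"]
w,_=viewer.get_image("scene")
save("k.png",np.hstack([cv2.resize(w[140:220,300:380],(400,400),interpolation=2),cv2.resize(im[190:270,235:315],(400,400),interpolation=2)]))
E
```

```text
t: 22.38
ee_pos: [576.6, 118.7, 86.3]
orientation: [-3.141, -0.04, -0.004]
ft_force: [6.4, 0.9, -4.1]
width: 0.4
t: 22.62
ee_pos: [576.1, 118.7, 86.4]
orientation: [-3.141, -0.04, -0.005]
ft_force: [7.4, 0.7, -5.4]
width: 0.6
tcp [576.1 118.7  86.4] yaw 1.47 toolz [ 0.003  0.    -1.   ] F [ 7.4  0.7 -5.4] w 0.6 t 22.62
50 10 [[546.0, 96.0], [549.0, 99.0], [560.0, 100.0]]
75 11 [[546.0, 95.0], [552.0, 97.0], [564.0, 100.0]]
145 10 [[547.0, 95.0], [551.0, 97.0], [563.0, 98.0]]
165 25 [[546.0, 92.0], [557.0, 94.0], [563.0, 98.0]]
175 26 [[547.0, 91.0], [557.0, 94.0], [563.0, 97.0]]
```

View pics/k.png

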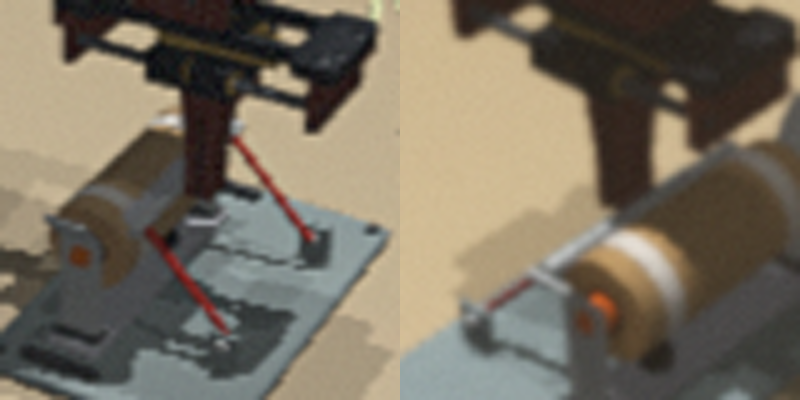

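The force rose to 7.4 N and the bar lies against the paper in both views. Back away horizontally, then up.

```bash
python3 -m inch '[{"tx":0.3,"ty":0,"tz":0,"ax":0,"ay":0,"az":0,"jaw":0},{"tx":0.7,"ty":0,"tz":0,"ax":0,"ay":0,"az":0,"jaw":0},{"tx":2,"ty":0,"tz":0,"ax":0,"ay":0,"az":0,"jaw":0},{"tx":1,"ty":0,"tz":-1,"ax":0,"ay":0,"az":0,"jaw":0},{"tx":0,"ty":0,"tz":-4,"ax":0,"ay":0,"az":0,"jaw":0},{"tx":2,"ty":0,"tz":-5,"ax":0,"ay":0,"az":0,"jaw":0},{"tx":4,"ty":0,"tz":-4,"ax":0,"ay":0,"az":0,"jaw":0},{"tx":0,"ty":0,"tz":0,"ax":0,"ay":0,"az":0,"jaw":0},{"tx":0,"ty":0,"tz":0,"ax":0,"ay":0,"az":0,"jaw":0}]'
python3 b.py; python3 k.py; python3 - <<'E'
from h import *
z=np.load("side5.npz")["im"];w=np.load("scene5.npz")["im"]
save("l.png",np.hstack([cv2.resize(w[110:270,260:420],(400,400),interpolation=2),cv2.resize(z[190:270,235:315],(400,400),interpolation=2)]))
# predicted pixels of bar ends at 1.19 rad, sanity
for y in(51,187): print(proj("side",[563.6-.026*(y-119),y,92]),proj("scene",[563.6-.026*(y-119),y,92]))
E
```

```text
t: 23.85
ee_pos: [673.2, 121.0, 225.4]
orientation: [3.141, 0.04, -0.004]
ft_force: [-0.1, -0.3, -0.8]
width: 0.5
tcp [673.2 121.  225.4] yaw 1.47 toolz [-0.002 -0.    -1.   ] F [-0.1 -0.3 -0.8] w 0.5 t 23.85
50 8 [[545.0, 96.0], [553.0, 97.0], [563.0, 101.0]]
75 10 [[545.0, 95.0], [550.0, 97.0], [560.0, 100.0]]
145 11 [[545.0, 94.0], [551.0, 96.0], [564.0, 99.0]]
165 23 [[547.0, 92.0], [553.0, 94.0], [563.0, 98.0]]
175 25 [[547.0, 91.0], [558.0, 94.0], [563.0, 98.0]]
tcp [672.6 120.9 224.7] yaw 1.47 toolz [-0.004 -0.001 -1.   ] F [ 0.1 -0.3 -0.6] w 0.2 t 23.9
scene (25, 40) 8 [185.3, 186.9, 189.8]
scene (85, 112) 68 [192.2, 198.6, 205.6]
scene (25, 40) 34 [32.1, 34.4, 36.6]
scene (40, 55) 34 [32.8, 34.1, 36.0]
scene (55, 70) 38 [32.1, 34.5, 39.7]
scene (70, 85) 36 [31.9, 34.3, 39.3]
scene (85, 112) 47 [15.6, 28.0, 44.7]
  roll top z 50 75 103.9
  roll top z 75 90 102.3
  roll top z 135 155 102.5
  roll top z 155 177 102.7
side (25, 40) 39 [189.0, 190.0, 191.5]
side (40, 55) 37 [189.1, 190.6, 191.6]
side (55, 70) 42 [188.9, 190.6, 191.7]
side (70, 85) 39 [186.7, 190.2, 191.8]
side (85, 112) 30 [191.9, 206.6, 210.0]
side (25, 40) 16 [34.1, 36.5, 39.0]
side (85, 112) 103 [18.9, 26.1, 34.5]
  roll top z 50 75 101.6
  roll top z 75 90 101.7
  roll top z 135 155 102.3
  roll top z 155 177 101.3
(np.float64(301.854353929554), np.float64(217.8048823543965)) (np.float64(326.412366372321), np.float64(186.06418473528268))
(np.float64(264.21790469026274), np.float64(243.0841272471282)) (np.float64(347.52228114778103), np.float64(164.53242834034376))
```

View pics/l.png

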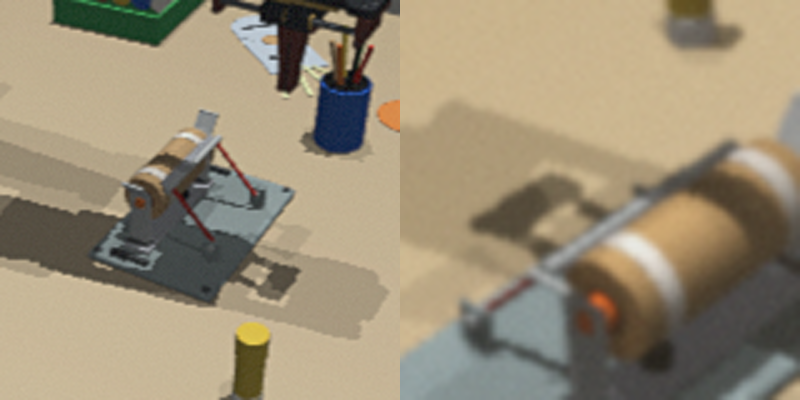

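The bar lies along the roll: its ends in the scene crop at (218,140) and (172,188) match the predicted (219,136) and (166,190). The clips are upright, the bystanders untouched, and the arm is clear.

```bash
python3 -c "
from workcell import ctrl
print(ctrl.close_job())"
```

```text
the job is handed in; nothing more can be done
None
```

The kraft roll is in the holder and the tear bar is folded onto the paper. I handed the job in at about 24 s; it reports no verdict.

- **Centring:** By feel, the clips' middle came out at y≈112.1 mm. The cameras gave 112.2 mm.
- **Pressing in:** The right pin snapped in first, and a side force of about 5.7 N built up. I moved 1.5 mm towards −y, and the left pin then snapped in. I could not read clip bend directly. During that stretch the left clip looked about 3–4 mm out at the hole (roughly 0.06 rad), measured only after the correction. It may have bent further just before, so I cannot confirm its peak stayed under 0.12 rad.
- **Folding the bar:** I pushed it over with closed fingers until the force rose to about 7 N against the paper, then backed off and lifted clear.

**Last checks:**
- The roll's top is at about 102 mm, so its axis is about 74–75 mm above the table.
- Both clips read upright.
- The bar's ends lie within 2–3 px of where they should be at 1.19 rad. I did not measure its angle directly.
- The last picture shows the glue stick and pencil pot standing. I did not check the tape again, but the arm's path stayed well clear of it.

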